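# Set the blank suction selector by counting clicks

### The arm

A 7-joint arm with a two-finger parallel gripper is mounted at the origin on the work surface. World frame = base frame: x ahead of the robot, y to its left, z up, the work surface at z = 0. Lengths are in m, angles in degrees, forces in N, time in s.
With the tool pointing down it reaches from about 0.35 to 0.775 m from the base axis. Payload 3.1 kg.
Tool frame: the origin (TCP) lies on the centre line of the jaws, within the pads' length; the fingertips stand 17 mm ahead of it and the grasp point (between the pads) lies 2 mm behind it (robot.tip_reach is the distance from the TCP to the fingertips, in m); z points along the fingers, y is the direction in which the jaws open and shut (so a half turn about z gives the same grasp; the last joint's range is limited). The gripper opens to 85 mm and grips with 20 to 120 N. Pads are 22 mm wide; open, the fingers measure 114 mm over their backs; the gripper's body (76 mm by 85 mm) begins 54 mm behind the grasp point. The pads swing forward as they close: fully open they stand 13 mm farther back than shut.
Start: joints at [60.808, 17.813, 0.802, 86.603, -0.252, 75.585, -1.558], TCP at [0.248, -0.491, 0.248] pointing down, gripper open.
Joint ranges: [-154.91, 154.91], [-16.99, 109.72], [-72.82, 74.43], [7.12, 147.25], [-82.49, 262.49], [11.32, 116.49], [-174.64, 174.64]. Speed limits (degrees/s): [159.86, 159.86, 180, 180, 180, 180, 180].

### API

Orientations are given as [roll, pitch, yaw] about the fixed x, y, z axes, in that order (R = Rz(yaw) Ry(pitch) Rx(roll)).
In Python, from station import robot, fingers, vision, workorder, recognise gives the robot as it stands. Calls block until the motion is done:
- robot.move_to(position, orientation): joint-space move of the TCP to a pose.
- robot.line_to(position, orientation=None, velocity=0.15, f_stop=None): straight line of the TCP; orientation=None keeps the orientation; velocity is the mean speed in m/s. With f_stop (N) it stops when the force on the tool has changed by that much, and returns True; else False.
- robot.move_j(angles): joint-space move.
- fingers.gripper_to(opening, force=None): opening from 0.0 (shut) to 1.0 (fully open); force is the grip in N (None keeps the last); returns when the fingers have stopped.
- robot.pause(seconds).
- robot.inverse_kinematics(position, orientation): joint angles nearest the present ones, or None.
- vision.grab_frame(name): name is "scene" or "top" or "wrist"; returns the picture (384x512x3 uint8, red, green, blue); there is no depth.
- vision.calibration(name): a dict with "mtx" (3x3 intrinsics, pixels), "extrinsics" (4x4, takes a point from world to camera coordinates); the wrist camera has in their place "T_tool_cam" (4x4, takes a point from camera to tool coordinates, whose origin is the TCP and whose axes are the flange's). Camera axes: x right, y up, looking along -z (the intrinsics and any distortion apply to the point x, -y, -z); pixel columns grow to the right and rows downward; lengths in m; the calibration is good to about 2 mm. A picture is of the moment at which its call begins: read the wrist's pose just before it. calibration takes no time and is no camera call.
A pose or a line that the arm cannot do raises robot.PlanningError and nothing moves.
- workorder.close_job(): hands the job in, once; it reports no verdict.
Trained networks look in the newest picture that a camera, given by its name, has taken for a name from the list of things; names that differ only in an ending like _2 or _b are one class to them, and where a whole thing is asked for, a point or a joint stands for the part that bears it (a point fixed in the world has none). Each returns a list of dicts, best first, with "p" (0 to 1); they miss things now and then, are a little off and sometimes report something else, mostly with a low value. They report only what shows in the picture. A call takes as long as a camera call.
- recognise(label, camera): "rect" ([centre column, centre row, width, height] in pixels, round what is visible of it).
Readings, each from a call of its own:
- robot.current_time_s(): time.
- robot.current_joint_positions(): joint angles.
- robot.current_dq(): joint speeds.
- robot.current_joint_torque(): joint torques, N m.
- robot.current_tool_pos(): TCP position.
- robot.current_eef_rot(): TCP orientation.
- robot.current_contact_force(): force on the tool from outside, world axes, zero at the start.
- robot.current_torque(): the same for the moment, N m.
- robot.current_finger_gap(): opening from 0.0 (shut) to 1.0 (fully open).
Only numpy, scipy, OpenCV 4.12 (cv2) and the standard library are available. Lean on these libraries where they do the work, as an engineer would, in place of code of your own. Each camera call takes 0.05 s, during which the arm holds its last target.

### The job

The big black selector on the dust extractor's grey control box has no markings. Turn it gently anticlockwise (seen from above) until it meets its end stop, without forcing it, then turn it clockwise exactly three clicks and let go; only then press the round start button fully down and release it. Leave the filter, the canister and the pan where they stand.

Things in the scene. Friction and masses are not known exactly. Their poses are not given: they have to be found in the camera images.
- box: Grey control box on the counter, fixed, 180 (x) x 270 (y) x 90 mm high; origin at the centre of its underside, z up, front towards -x, a black 60 mm hose stub in its back. On its flat top, at half depth, the selector's axis stands 60 mm to +y of the centre and the button 75 mm to -y.
- selector_grip (a point): Point on the selector's vertical turning axis, inside its grip bar, 32 mm above the box top. The bar is 52 mm long (along x), 12 mm thick (y: grasp across it) and stands from 8 to 48 mm above the box top, on a black 54 mm disc. z up; the frame turns with the bar.
- selector: The black selector; origin on its axis at the box top. Blank and alike at both ends, fitted at an arbitrary angle: its direction does not tell its setting. 8 click rests 20 deg (0.349 rad) apart, the first at the anticlockwise end stop (hard stop 0.03 rad beyond that rest); starts 2 to 4 clicks from it. A click takes about 0.09 N m; on the stop over 0.35 N m is forcing.
- start_top (a point): Centre of the top face of the round start button, 30 mm across, in a black housing on the box top; z up. It springs back by itself.
- start (a joint): Travel of the start button in m: 0 released, 0.006 fully down (takes 5 N).
- filter: Pleated round filter, 90 mm across, 100 mm high, standing loose near the box; origin at the centre of its underside. Leave alone.
- canister: Grey canister with a ribbed twist cap, 94 mm across, 120 mm high, loose near the box; origin at the centre of its underside. Leave alone.
- pan: Square aluminium dust pan, 150 x 150 x 35 mm with a flat 100 mm handle to its +x, loose near the box; origin at the centre of its underside. Leave alone.

How it is judged:
By the outcome, as a careful person would: the job done as asked, in the order asked, and still so for the second after the job is handed in, with the robot touching nothing.
It also fails if it takes over 72 s, if anything falls off the work surface, if the arm or the gripper's body presses on something with over 40 N, if the wrist force passes 120 N, or if a joint passes its speed limit or range.

## Working session

There is one attempt and no reset: what is moved stays moved. The work goes in short steps, each a Python script; the robot and the scene stay as the last script left them, time stands still between calls to the robot, and variables do not carry over. Pictures are saved under pics/ and viewed, and the job is handed in when it is done.

```bash
ls; mkdir -p pics; python3 - <<'E'
from station import robot, fingers, vision, workorder, recognise
import cv2
print(robot.current_time_s())
for c in ["scene","top","wrist"]:
    im=vision.grab_frame(c); cv2.imwrite(f"pics/{c}0.png",im[:,:,::-1])
    for l in ["box","selector","start_top","filter","canister","pan"]:
        r=recognise(l,c); print(c,l,[( [round(float(v)) for v in d["rect"]],round(float(d["p"]),2)) for d in r[:2]])
    k=vision.calibration(c); print({a:(b.round(3).tolist() if hasattr(b,'round') else b) for a,b in k.items()})
print(robot.current_time_s(), robot.tip_reach, robot.current_eef_rot())
E
```

```text
pics
0.0
scene box [([204, 201, 111, 80], 0.96)]
scene selector [([224, 189, 20, 22], 0.72)]
scene start_top [([178, 182, 10, 13], 0.66)]
scene filter [([124, 195, 37, 46], 0.92), ([178, 183, 14, 14], 0.44)]
scene canister []
scene pan [([290, 226, 70, 69], 0.84)]
{'mtx': [[414.763, 0.0, 253.963], [0.0, 414.763, 193.457], [0.0, 0.0, 1.0]], 'extrinsics': [[0.008, 1.0, 0.02, -0.05], [-0.708, -0.008, 0.706, 0.354], [0.706, -0.02, 0.708, -1.627], [0.0, 0.0, 0.0, 1.0]]}
top box [([338, 196, 145, 119], 0.75)]
top selector [([313, 185, 24, 26], 0.89)]
top start_top [([376, 205, 18, 15], 0.55)]
top filter [([445, 210, 58, 45], 0.58)]
top canister [([314, 123, 47, 48], 0.84)]
top pan [([229, 169, 87, 108], 0.95)]
{'mtx': [[396.521, 0.0, 259.157], [0.0, 396.521, 189.574], [0.0, 0.0, 1.0]], 'extrinsics': [[0.024, -0.999, -0.027, 0.063], [0.984, 0.019, 0.176, -0.593], [-0.175, -0.031, 0.984, -0.831], [0.0, 0.0, 0.0, 1.0]]}
wrist box []
wrist selector []
wrist start_top []
wrist filter []
wrist canister []
wrist pan []
{'mtx': [[280.227, 0.0, 253.998], [0.0, 280.227, 191.772], [0.0, 0.0, 1.0]], 'T_tool_cam': [[0.001, 0.961, 0.278, 0.071], [1.0, -0.001, 0.001, -0.0], [0.001, 0.278, -0.961, -0.126], [0.0, 0.0, 0.0, 1.0]]}
1.05 0.017 [1.79993942e+02 2.91044461e-03 2.68057211e+01]
```

```bash
python3 - <<'E'
import cv2
for c,b in (("scene",(80,120,340,270)),("top",(170,80,490,270))):
    im=cv2.imread(f"pics/{c}0.png"); x0,y0,x1,y1=b
    k=800/(x1-x0); o=cv2.resize(im[y0:y1,x0:x1],None,fx=k,fy=k,interpolation=cv2.INTER_CUBIC); print(k,o.shape)
    cv2.imwrite(f"pics/{c}0z.png",o)
E
```

```text
3.076923076923077 (462, 800, 3)
2.5 (475, 800, 3)
```

View pics/top0z.png

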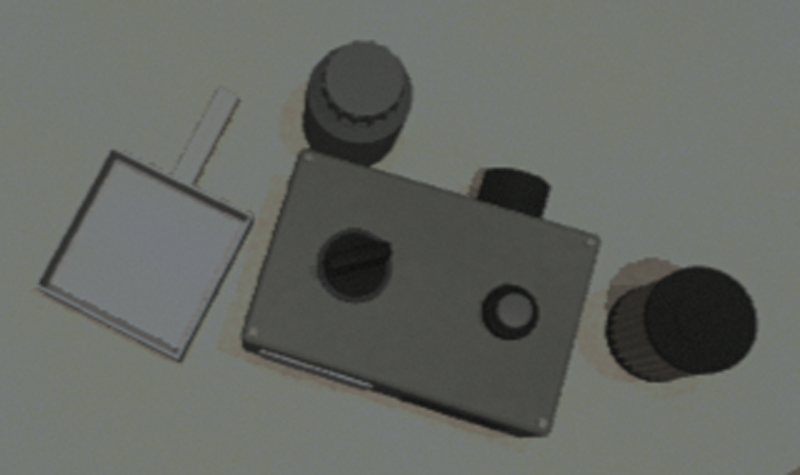

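View pics/scene0z.png

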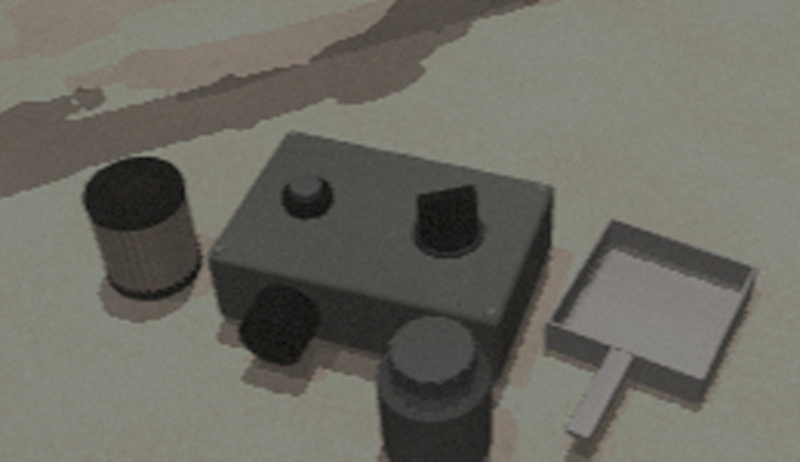

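The top view shows the box with its corners at about (292,141), (409,175), (389,252) and (268,216). The selector disc is at about (312,186) and the button at (374,205). The canister stands behind the selector side. Next I'll fit the box pose and take a closer wrist view.

```bash
cat > h.py <<'E'
from station import robot, fingers, vision, workorder, recognise
import numpy as np, cv2
from scipy.optimize import least_squares
from scipy.spatial.transform import Rotation as R
def proj(K,E,P):
    P=np.atleast_2d(P); c=P@E[:3,:3].T+E[:3,3]; 
    return np.c_[K[0,0]*c[:,0]/-c[:,2]+K[0,2], K[1,1]*-c[:,1]/-c[:,2]+K[1,2]]
def box2w(p,pts):
    c,s=np.cos(p[2]),np.sin(p[2]); pts=np.atleast_2d(pts)
    return np.c_[p[0]+c*pts[:,0]-s*pts[:,1], p[1]+s*pts[:,0]+c*pts[:,1], pts[:,2]]
def wristE(pos,rot,T):
    W=np.eye(4); W[:3,:3]=R.from_euler('xyz',rot,degrees=True).as_matrix(); W[:3,3]=pos
    return np.linalg.inv(W@T)
def fit(obs,p0):
    # obs: list of (K,E,boxpts,pix)
    f=lambda p: np.concatenate([(proj(K,E,box2w(p,b))-u).ravel() for K,E,b,u in obs])
    r=least_squares(f,p0,loss='soft_l1'); return r.x,r.fun.reshape(-1,2)
C=np.array([[.09,.135,.09],[.09,-.135,.09],[-.09,-.135,.09],[-.09,.135,.09]])
SEL=[0,.06,.09]; BTN=[0,-.075,.09]
E
python3 - <<'E'
from h import *
t=vision.calibration("top"); s=vision.calibration("scene")
ut=np.array([[305,152],[599,237],[549,432],[245,342]])/2.5+[170,80]
us=np.array([[500,326],[213,260],[290,132],[553,186]])/(800/260)+[80,120]
ot=(t["mtx"],t["extrinsics"],C,ut); os_=(s["mtx"],s["extrinsics"],C,us)
for o in ([ot],[os_],[ot,os_]):
    p,r=fit(o,[.55,0,-.2]); print(p.round(4),r.round(1).tolist())
print(box2w(p,[SEL,BTN]), proj(t["mtx"],t["extrinsics"],box2w(p,[SEL,BTN])),proj(s["mtx"],s["extrinsics"],box2w(p,[SEL,BTN])))
E
```

```text
[ 0.5753 -0.0945 -0.2824] [[-1.7, -2.3], [2.3, -0.4], [1.3, 3.3], [-2.3, 0.1]]
[ 0.5843 -0.0897 -0.2822] [[0.7, 0.4], [-2.6, -0.2], [-0.5, -0.6], [1.6, -0.1]]
[ 0.5787 -0.092  -0.2755] [[-3.2, -3.5], [0.9, -2.5], [0.4, 1.2], [-3.3, -1.0], [0.1, -1.5], [-3.0, -1.4], [-1.4, -1.7], [0.6, -1.7]]
[[ 0.59499764 -0.03425826  0.09      ]
 [ 0.55827939 -0.16416888  0.09      ]] [[310.62633311 185.88839884]
 [372.45185823 204.18481794]] [[225.7431314  194.81930169]
 [180.00001032 185.17944681]]
```

```bash
cat >> h.py <<'E'
def shot(name):
    pos=np.array(robot.current_tool_pos()); rot=np.array(robot.current_eef_rot())
    im=vision.grab_frame("wrist"); k=vision.calibration("wrist")
    cv2.imwrite(f"pics/{name}.png",cv2.resize(im[:,:,::-1],(800,600),interpolation=cv2.INTER_CUBIC))
    E=wristE(pos,rot,k["T_tool_cam"]); np.savez(f"pics/{name}.npz",K=k["mtx"],E=E)
    return k["mtx"],E
E
python3 - <<'E'
from h import *
for y in (-70,110):
  for d in (0,20,40,60,80,-20):
    q=robot.inverse_kinematics([.595,-.034,.124],[180,0,y+d]); print(y+d,None if q is None else np.round(q,0))
fingers.gripper_to(1.0)
# view from wrist
try:
    robot.move_to([.585,-.06,.28],[180,0,-70])
except robot.PlanningError as e: print(e); 
K,E=shot("w1")
for l in ("selector","selector_grip","start_top","box"):
    print(l,[(np.round(d["rect"]),round(d["p"],2)) for d in recognise(l,"wrist")[:2]])
print(robot.current_time_s(),robot.current_tool_pos(),robot.current_contact_force(),robot.current_torque())
E
```

```text
-70 [   6.   29.   -6.   89.    3.   63. -161.]
-50 [   8.   29.  -10.   89.    5.   63. -143.]
-30 [  11.   29.  -13.   89.    7.   63. -124.]
-10 [  12.   29.  -16.   89.    8.   63. -105.]
10 [ 16.  30. -20.  89.  11.  63. -87.]
-90 [ -38.   43.   64.   91.  -40.   72. -147.]
110 [ 27.  34. -38.  88.  22.  66.   5.]
130 [ 29.  35. -41.  88.  24.  67.  23.]
150 [ 28.  34. -40.  88.  23.  66.  44.]
170 [ 26.  33. -37.  88.  21.  66.  65.]
190 [ 26.  33. -37.  88.  21.  66.  85.]
90 [ 25.  33. -35.  88.  20.  65. -14.]
selector [(array([237., 204.,  46.,  61.]), 0.61)]
selector_grip [(array([238., 199.,  49.,  56.]), 0.91), (array([175., 272., 165., 127.]), 0.56)]
start_top [(array([316.,  93.,  31.,  33.]), 0.8)]
box [(array([273., 137., 266., 273.]), 0.6)]
3.85 [ 0.58494728 -0.06053523  0.2800048 ] [-0.667264    0.1840271   0.34374272] [0.00754813 0.03873275 0.02601669]
```

View pics/w1.png

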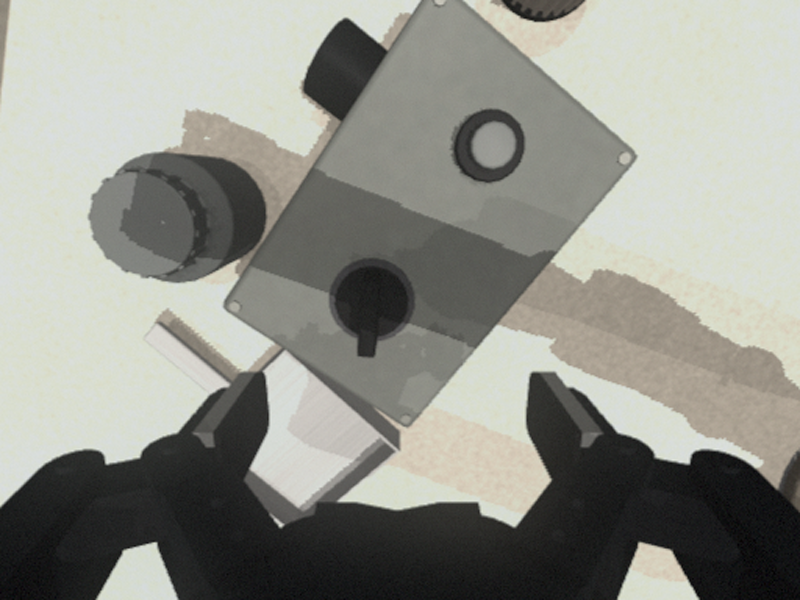

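The wrist view shows the selector disc at about (372,300) of 800x600, with its bar running nearly vertical down to (367,356). The button is at (491,146) and the box corners at (226,303), (405,425) and (636,155).

```bash
python3 - <<'E'
from h import *
import sys
d=np.load("pics/w1.npz");K,E=d["K"],d["E"]
f=800/512
u=np.array([[224,305],[638,155],[406,427]])/f
B=C[[0,2,3]]
o=[(K,E,B,u),(K,E,np.array([[0,.06,.098],[0,-.075,.098]]),np.array([[372,300],[489,146]])/f)]
p,r=fit(o,[.579,-.092,-.28]); print(p,(r*f).round(1).tolist()); np.save("p.npy",p)
t=vision.calibration("top")
print(box2w(p,[SEL,BTN]))
im=cv2.imread("pics/w1.png")
def pl(pts,c,closed=True):
    cv2.polylines(im,[np.round(proj(K,E,pts)*f*8).astype(int)],closed,c,1,cv2.LINE_AA,3)
pl(box2w(p,C),(0,0,255))
a=np.linspace(0,6.28,60)
for z in (.09,.098): pl(box2w(p,np.c_[.027*np.cos(a),.06+.027*np.sin(a),0*a+z]),(0,255,0))
s=box2w(p,[SEL])[0]
for ang,c in ((-70,(255,0,0)),(-75,(255,255,0)),(-65,(255,0,255))):
    w=np.radians(ang);cc,ss=np.cos(w),np.sin(w)
    for z in (.138,):
        pl(np.array([[s[0]+cc*x-ss*y,s[1]+ss*x+cc*y,z] for x,y in ((.026,.006),(.026,-.006),(-.026,-.006),(-.026,.006))]),c)
cv2.imwrite("pics/w1o.png",cv2.resize(im[180:450,220:520],None,fx=2.2,fy=2.2,interpolation=cv2.INTER_CUBIC))
E
```

```text
[ 0.57875544 -0.09338013 -0.29501828] [[-8.1, 0.5], [6.6, -0.4], [0.2, 4.1], [-1.5, 0.8], [0.8, -1.4]]
[[ 0.59620088 -0.03597233  0.09      ]
 [ 0.55694864 -0.1651399   0.09      ]]
```

View pics/w1o.png

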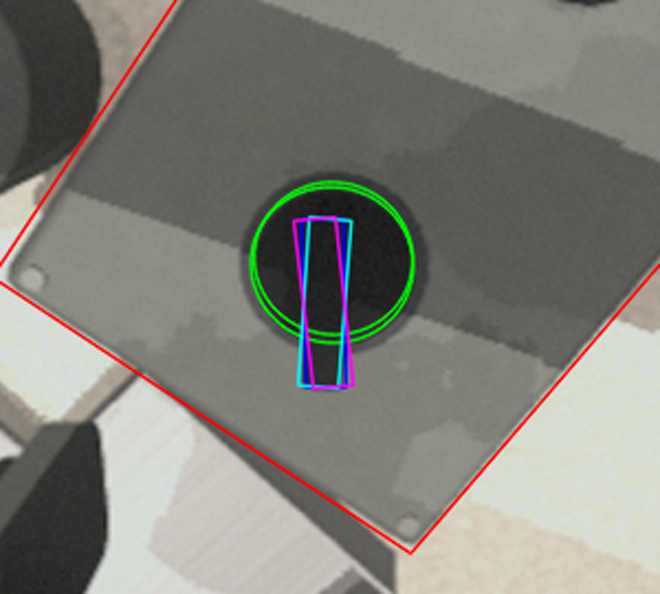

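```bash
python3 - <<'E'
import cv2,numpy as np
im=cv2.imread("pics/w1.png")[240:380,310:440].astype(float)
im=np.clip((im-5)*4,0,255).astype(np.uint8)
cv2.imwrite("pics/w1c.png",cv2.resize(im,None,fx=4,fy=4,interpolation=cv2.INTER_CUBIC))
E
```

```text
(no output)
```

View pics/w1c.png

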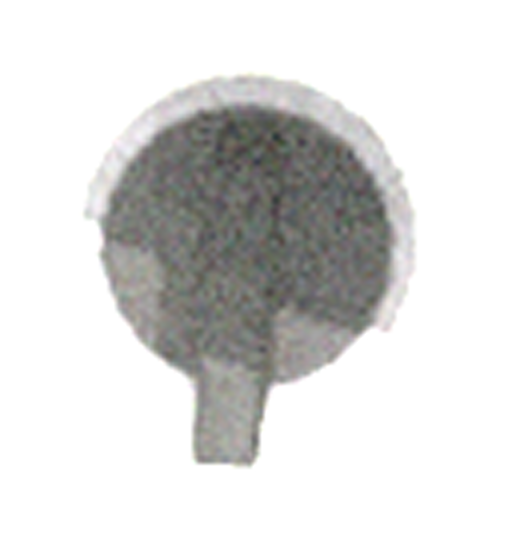

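```bash
python3 - <<'E'
from h import *
robot.line_to([.5965,-.0365,.235],[180,0,-74],velocity=.1)
shot("w2")
print(robot.current_time_s(),robot.current_tool_pos(),robot.current_eef_rot(),robot.current_joint_positions())
im=cv2.imread("pics/w2.png")
c=im.astype(float); c=np.clip((c-5)*4,0,255).astype(np.uint8)
d=np.load("pics/w2.npz"); print(proj(d["K"],d["E"],[[.5965,-.0365,.098],[.5965,-.0365,.138]])*800/512)
cv2.imwrite("pics/w2c.png",c)
E
```

```text
4.5667 [ 0.59688873 -0.03709427  0.23576522] [-1.79933787e+02 -5.38932973e-02 -7.40321110e+01] [   8.10855119   24.20630804   -9.04724215   79.58316035    3.83787249
   76.42847363 -165.08357136]
[[397.04933413 291.07086606]
 [397.03771162 310.5235679 ]]
```

View pics/w2c.png

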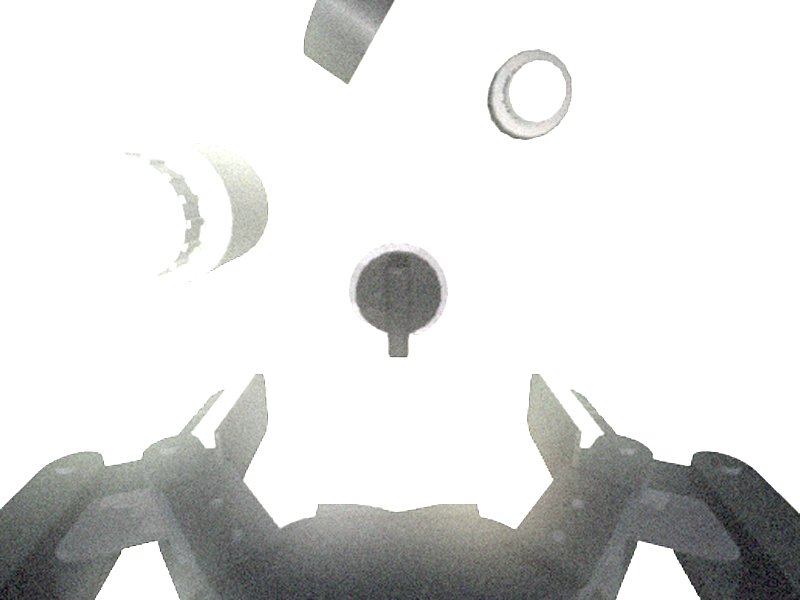

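The bar is now aligned with the jaws: it is vertical at column 398, and the disc centre at (398,291) is within 1 px of the prediction. I'll descend and grasp it.

```bash
python3 - <<'E'
from h import *
fingers.gripper_to(.5)
print(robot.line_to([.596,-.0367,.121],[180,0,-74],velocity=.08,f_stop=8))
F0=robot.current_contact_force();T0=robot.current_torque();print(F0,T0)
fingers.gripper_to(0,force=25)
robot.pause(.3)
print(robot.current_time_s(),robot.current_finger_gap()*85,robot.current_tool_pos(),robot.current_eef_rot())
print(robot.current_contact_force(),robot.current_torque())
E
```

```text
False
[-0.55292527 -0.01858439  0.95198523] [-0.0001372  0.0064114 -0.0016613]
7.3083 11.624874200974022 [ 0.59627885 -0.03670696  0.12142879] [-1.79958253e+02 -1.42381183e-02 -7.40002817e+01]
[-0.76595293  0.15522528  3.10551367] [ 0.03405892  0.12377509 -0.01599352]
```

```bash
cat >> h.py <<'E'
AX=[.596,-.0367,.121]
def step(y):
    robot.line_to(AX,[180,0,y],velocity=.15)
    return robot.current_torque()[2]
E
python3 - <<'E'
from h import *
t=robot.current_time_s()
for i in range(1,7):
    m=step(-74+i)
    f=robot.current_contact_force()
    print(round(robot.current_time_s()-t,2),round(robot.current_eef_rot()[2],2),round(m,3),np.round(f,1),np.round(robot.current_torque(),3))
    if abs(m)>.2: break
E
```

```text
0.25 -72.99 0.013 [-0.9  0.4  4. ] [0.005 0.085 0.013]
0.5 -71.99 -0.001 [-0.6 -0.1  4.6] [-0.022  0.131 -0.001]
0.75 -70.98 0.018 [-0.4  0.4  4.8] [0.005 0.109 0.018]
1.0 -69.97 0.005 [0.5 0.3 4.5] [0.001 0.048 0.005]
1.25 -68.97 -0.032 [-0.1 -0.7  4.8] [-0.006  0.059 -0.032]
1.5 -67.97 0.015 [-0.3 -0.2  5.3] [0.007 0.081 0.015]
```

```bash
python3 - <<'E'
from h import *
L=[]
for i in range(7,100):
    m=step(-74+i)
    L.append((-74+i,round(robot.current_eef_rot()[2],1),round(m,3)))
    f=robot.current_contact_force()
    if abs(m)>.17:
        robot.pause(.05); m2=robot.current_torque()[2]; L.append(("re",round(m2,3)))
        if abs(m2)>.17: break
    if np.linalg.norm(f)>15: print("F",f);break
print(L)
print(robot.current_time_s(),robot.current_contact_force(),robot.current_tool_pos(),robot.current_joint_positions())
E
```

```text
[(-67, np.float64(-67.0), np.float64(0.017)), (-66, np.float64(-65.9), np.float64(0.056)), (-65, np.float64(-65.0), np.float64(0.015)), (-64, np.float64(-63.9), np.float64(0.07)), (-63, np.float64(-62.9), np.float64(0.111)), (-62, np.float64(-61.9), np.float64(0.023)), (-61, np.float64(-60.9), np.float64(0.027)), (-60, np.float64(-59.9), np.float64(0.12)), (-59, np.float64(-58.9), np.float64(0.089)), (-58, np.float64(-57.9), np.float64(0.136)), (-57, np.float64(-56.9), np.float64(0.115)), (-56, np.float64(-55.9), np.float64(0.15)), (-55, np.float64(-54.9), np.float64(0.198)), ('re', np.float64(0.071)), (-54, np.float64(-53.9), np.float64(0.017)), (-53, np.float64(-52.9), np.float64(-0.064)), (-52, np.float64(-51.9), np.float64(-0.019)), (-51, np.float64(-50.9), np.float64(-0.017)), (-50, np.float64(-49.9), np.float64(0.002)), (-49, np.float64(-48.8), np.float64(0.039)), (-48, np.float64(-47.8), np.float64(-0.011)), (-47, np.float64(-46.8), np.float64(0.075)), (-46, np.float64(-45.8), np.float64(0.024)), (-45, np.float64(-44.8), np.float64(0.031)), (-44, np.float64(-43.8), np.float64(
[... 152 characters left out ...]
.float64(-39.9), np.float64(0.143)), (-39, np.float64(-38.9), np.float64(0.156)), (-38, np.float64(-37.9), np.float64(0.077)), (-37, np.float64(-36.9), np.float64(0.111)), (-36, np.float64(-35.9), np.float64(0.141)), (-35, np.float64(-34.9), np.float64(0.111)), (-34, np.float64(-33.9), np.float64(-0.063)), (-33, np.float64(-32.9), np.float64(-0.033)), (-32, np.float64(-31.9), np.float64(-0.038)), (-31, np.float64(-31.0), np.float64(-0.093)), (-30, np.float64(-30.0), np.float64(-0.313)), ('re', np.float64(-0.24))]
18.4083 [5.1832805  2.01193079 4.31304301] [ 0.59704986 -0.03602429  0.12138112] [  14.67306659   30.08679437  -18.51420622   88.57058745   10.21953822
   62.87392753 -126.16825835]
```

The torque rises sharply at yaw -30 deg, one rest after -54 and -34, which fits the stop. Going 60 deg clockwise from here would exceed joint 7's range. So I'll ease off to the rest, release, and regrasp with the hand turned half round.

```bash
python3 - <<'E'
from h import *
for y in (-31,-32,-33,-34): print(y,round(step(y),3),np.round(robot.current_contact_force(),1))
fingers.gripper_to(.5)
robot.line_to([.596,-.0367,.235],velocity=.12)
shot("w3"); 
print(robot.current_time_s(),robot.current_eef_rot(),robot.current_torque())
im=cv2.imread("pics/w3.png"); cv2.imwrite("pics/w3c.png",np.clip((im.astype(float)-5)*3,0,255).astype(np.uint8))
d=np.load("pics/w3.npz"); print(proj(d["K"],d["E"],[[.596,-.0367,.098],[.596,-.0367,.138]])*800/512)
E
```

```text
-31 -0.259 [5.6 1.3 4.2]
-32 -0.128 [6.3 2.  4.6]
-33 -0.091 [4.6 1.6 4.7]
-34 -0.091 [6.2 2.2 4.6]
20.9583 [ 1.79927540e+02  1.14087912e-01 -3.39998815e+01] [0.04667526 0.02161965 0.01434801]
[[396.38967766 289.93626539]
 [396.34754252 309.48731896]]
```

View pics/w3c.png

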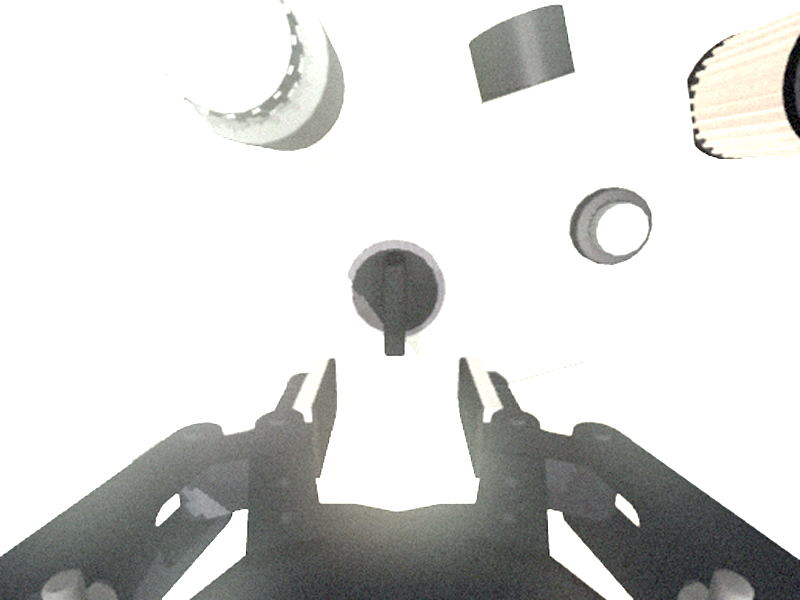

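The bar rests aligned at -34 deg, two clicks from where it started, with the disc at (395,291) and the neighbouring objects untouched. Now I'll regrasp with the hand at yaw 146.

```bash
python3 - <<'E'
from h import *
robot.move_to([.596,-.0367,.19],[180,0,146])
print(robot.current_time_s(),robot.current_joint_positions(),robot.current_tool_pos(),robot.current_torque())
print(robot.line_to(AX,[180,0,146],velocity=.08,f_stop=8))
T0=robot.current_torque()
fingers.gripper_to(0,force=25)
robot.pause(.2)
print(robot.current_time_s(),robot.current_finger_gap()*85,robot.current_tool_pos(),robot.current_eef_rot(),T0)
print(robot.current_contact_force(),robot.current_torque())
E
```

```text
23.3417 [ 39.2868305   38.69149339 -61.75475541  82.53625408  34.14060604
  78.94456273  32.39555604] [ 0.5959784  -0.03672181  0.18993112] [-0.05803138  0.00757656 -0.03231488]
False
24.925 11.746629070799582 [ 0.59678694 -0.03599954  0.12170281] [1.79885932e+02 6.69769611e-02 1.46019758e+02] [-0.03201813  0.01138514  0.01649215]
[2.38672031 1.64217297 2.90324167] [ 0.32465644 -0.34144693 -0.07595206]
```

```bash
python3 - <<'E'
from h import *
L=[]
for y in np.arange(144.5,85.9,-1.5):
    m=step(y); L.append((float(y),round(float(m),2)))
    f=robot.current_contact_force()
    if abs(m)>.28 or np.linalg.norm(f)>15: print("stop",m,f);break
print(L)
print(robot.current_time_s(),robot.current_contact_force(),robot.current_tool_pos(),robot.current_eef_rot(),robot.current_joint_positions())
E
```

```text
[(144.5, 0.03), (143.0, -0.04), (141.5, -0.01), (140.0, 0.01), (138.5, -0.01), (137.0, -0.0), (135.5, 0.01), (134.0, -0.08), (132.5, -0.11), (131.0, -0.05), (129.5, -0.19), (128.0, -0.23), (126.5, -0.11), (125.0, -0.01), (123.5, 0.05), (122.0, 0.01), (120.5, 0.01), (119.0, -0.03), (117.5, -0.04), (116.0, 0.04), (114.5, -0.04), (113.0, -0.1), (111.5, -0.06), (110.0, -0.11), (108.5, -0.22), (107.0, -0.22), (105.5, -0.01), (104.0, 0.03), (102.5, 0.04), (101.0, -0.03), (99.5, -0.03), (98.0, -0.08), (96.5, -0.04), (95.0, -0.04), (93.5, -0.08), (92.0, -0.09), (90.5, -0.08), (89.0, -0.15), (87.5, -0.15), (86.0, -0.1)]
34.925 [1.21450933 2.52882984 6.53359601] [ 0.59565116 -0.03647594  0.12166691] [-1.79956863e+02 -4.18984371e-03  8.60040748e+01] [ 31.93942959  36.47491208 -46.05424723  87.88183611  27.57473443
  67.54648766 -23.19314174]
```

```bash
python3 - <<'E'
from h import *
fingers.gripper_to(.5)
robot.line_to([.596,-.0367,.235],velocity=.12)
shot("w4"); 
print(robot.current_time_s(),robot.current_eef_rot(),robot.current_contact_force())
im=cv2.imread("pics/w4.png"); cv2.imwrite("pics/w4c.png",np.clip((im.astype(float)-5)*3,0,255).astype(np.uint8))
d=np.load("pics/w4.npz"); print(proj(d["K"],d["E"],[[.596,-.0367,.098],[.596,-.0367,.138]])*800/512)
E
```

```text
36.475 [-1.79878148e+02  1.23678392e-02  8.60039617e+01] [-0.30489884 -0.37263512  0.17083266]
[[398.34333655 291.95392429]
 [398.43468891 311.61328511]]
```

View pics/w4c.png

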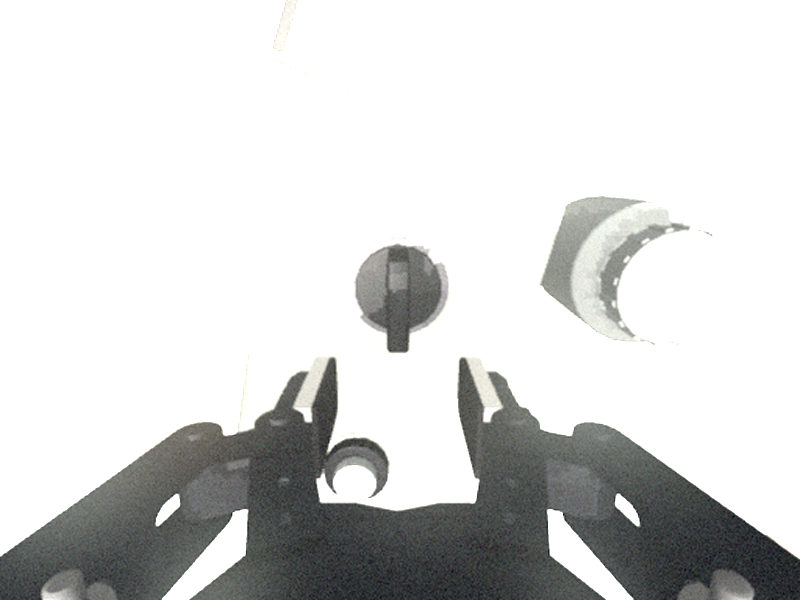

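The bar is aligned with the hand at yaw 86, exactly 60 deg clockwise of the stop rest, at column 398. Next I'll triangulate the button top from the wrist views.

```bash
python3 - <<'E'
from h import *
obs=[("w1",(493,145)),("w2",(540,91)),("w3",(623,228)),("w4",(353,482))]
V=[(np.load(f"pics/{n}.npz"),np.array(u)*512/800) for n,u in obs]
for sel in (V[:3],V):
    f=lambda P:np.concatenate([(proj(d["K"],d["E"],P)[0]-u) for d,u in sel])
    r=least_squares(f,[.557,-.165,.11]);print(r.x,r.fun.round(1))
    for z in (.1,.11,.12):
        r=least_squares(lambda q:f([q[0],q[1],z]),[.557,-.165]);print(z,r.x,r.cost)
for l in ("w3","w2"):
    im=cv2.imread(f"pics/{l}.png"); c=(560,170,670,280) if l=="w3" else (475,35,590,150)
    cv2.imwrite(f"pics/{l}b.png",cv2.resize(im[c[1]:c[3],c[0]:c[2]],None,fx=4,fy=4,interpolation=cv2.INTER_CUBIC))
print(robot.inverse_kinematics([.557,-.165,.2],[180,0,86]))
E
```

```text
[ 0.55680202 -0.16439931  0.11165632] [ 0.6 -0.3 -1.2 -0.4  0.1  1.1]
0.1 [ 0.55369296 -0.16725398] 5.3555090212595715
0.11 [ 0.55635988 -0.16480577] 1.6881278394134394
0.12 [ 0.55903116 -0.16234735] 3.8328917815358294
[ 0.55626722 -0.16488604  0.10941779] [ 0.8 -0.5 -1.2 -0.4 -0.4  1.  -0.2  0.4]
0.1 [ 0.5539652  -0.16785125] 11.671968590995041
0.11 [ 0.55640965 -0.16470272] 1.900896832128281
0.12 [ 0.55885816 -0.16155384] 16.137128177906934
[ 46.87569928  30.65476932 -48.185434    84.69276799  23.16746846
  74.99461508  -7.32663743]
```

View pics/w3b.png

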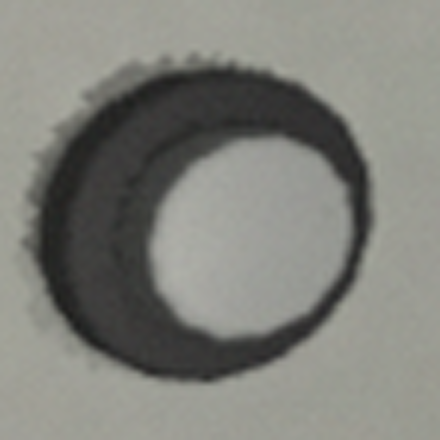

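```bash
python3 - <<'E'
from h import *
fingers.gripper_to(0)
X,Y=.5563,-.1649
robot.move_to([X,Y,.19],[180,0,86])
robot.line_to([X,Y,.14],velocity=.1)
robot.pause(.2)
F0=np.array(robot.current_contact_force())
z=.134;log=[]
while z>.108:
    hit=robot.line_to([X,Y,z],velocity=.03,f_stop=12)
    f=np.array(robot.current_contact_force())-F0
    log.append((round(z,4),round(float(robot.current_tool_pos()[2]),4),f.round(1).tolist()))
    if hit or f[2]>11: break
    z-=.001
robot.pause(.2)
print(*log,sep="\n"); print(robot.current_time_s(),np.array(robot.current_contact_force())-F0,robot.current_tool_pos())
E
```

```text
(0.134, 0.1336, [-0.4, -0.4, -1.1])
(0.133, 0.133, [-0.8, -0.3, -1.0])
(0.132, 0.1319, [-1.5, 0.2, -1.5])
(0.131, 0.1309, [-0.7, -0.3, -0.4])
(0.13, 0.1299, [-1.1, 0.4, -0.7])
(0.129, 0.1292, [-1.5, -1.3, 1.0])
(0.128, 0.1282, [-0.8, -0.9, 1.1])
(0.127, 0.1271, [-0.6, -0.6, 1.6])
(0.126, 0.1261, [-0.8, -0.5, 2.5])
(0.125, 0.1251, [-1.0, 0.1, 3.0])
(0.124, 0.1242, [-0.3, 0.6, 3.8])
(0.123, 0.1232, [-0.8, 0.1, 4.5])
(0.122, 0.1231, [-3.9, -0.9, 8.4])
(0.121, 0.123, [-3.3, -0.1, 12.7])
42.2333 [-4.65927998 -0.91572246 13.85577766] [ 0.55656699 -0.16490107  0.12303422]
```

The button made contact at about 0.1295 m and bottomed hard at 0.123 m, so its travel was about 6 mm. Now I'll release it and check.

```bash
python3 - <<'E'
from h import *
robot.line_to([.5563,-.1649,.19],velocity=.08)
robot.line_to([.50,-.12,.30],velocity=.2)
shot("w5")
im=vision.grab_frame("top"); cv2.imwrite("pics/top5z.png",cv2.resize(im[80:270,170:490,::-1],None,fx=2.5,fy=2.5,interpolation=cv2.INTER_CUBIC))
print(robot.current_time_s(),robot.current_contact_force())
E
```

```text
44.1583 [ 0.59373526  0.11654908 -0.72413702]
```

View pics/w5.png

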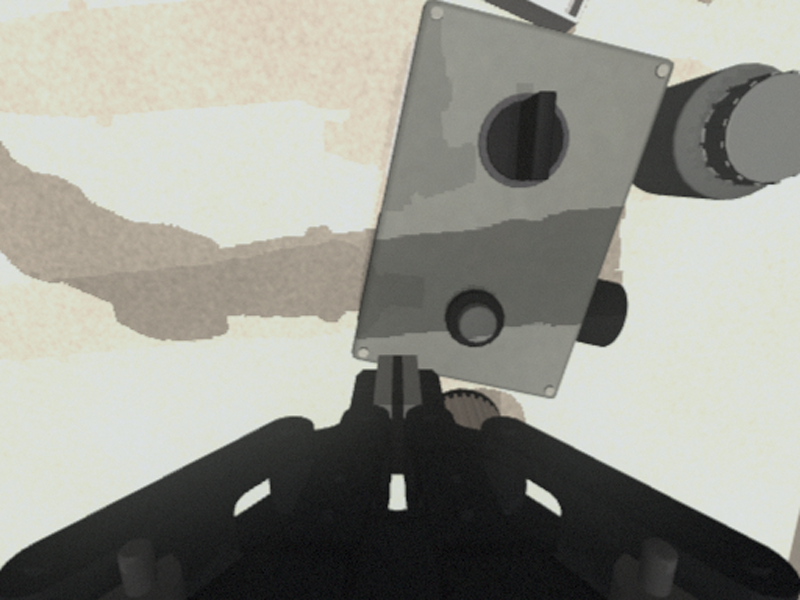

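View pics/top5z.png

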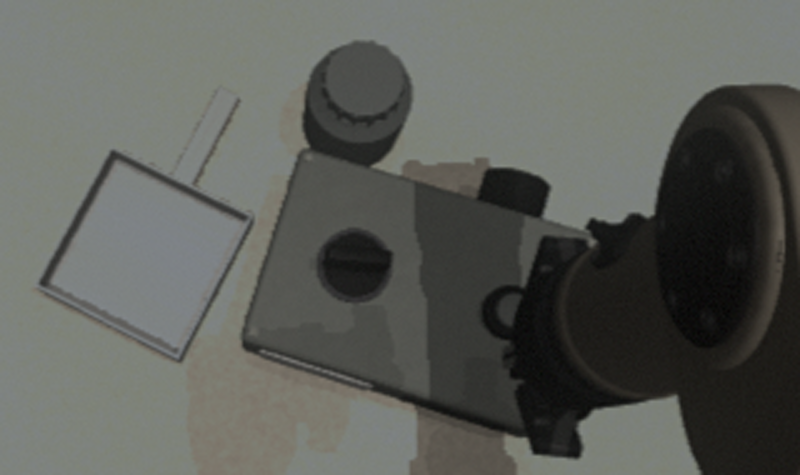

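The selector bar sits at its new rest, 20 deg clockwise of where it started. The button at (475,322) has sprung back up, and the canister and pan look the same as before. The gripper is clear, so I'll hand in.

```bash
python3 - <<'E'
from station import *
robot.pause(.2); print(robot.current_time_s(), robot.current_contact_force()); print(workorder.close_job())
E
```

```text
44.3583 [-0.38888381  0.19053971 -0.42878638]
the job is handed in; nothing more can be done
None
```

I did all the steps in the order asked and handed the job in at about 44.4 s, with the gripper clear of everything. No verdict was reported.

- **Selector to the stop:** I turned it anticlockwise two clicks to the end stop. The wrist moment jumped to about 0.31 N m there (0.24 on a second reading, forcing is over 0.35), and I eased it back to the stop rest.
- **Regrasp:** Joint 7 could not have covered the whole way back, so I let go at the stop rest and took hold again with the hand turned half round.
- **Three clicks clockwise:** I turned it exactly 60 deg and let go. The wrist picture afterwards showed the bar lined up with the hand at that angle.
- **Start button:** It made contact, moved about 6 mm and met a hard bottom at about 13 N. I then released it, and the last wrist picture shows it back up.
- **Filter, canister and pan:** The last top picture shows the canister and pan where they were. The arm hid the filter in that view and only part of it showed in the wrist picture, so I did not check it fully. The arm did not work close to it.

Two readings were less clean than I'd like. The moment was noisy, about ±0.04 N m, with a bias that made each click look stronger after its middle than before it. A sideways force of about 6 N also appeared at the stop and stayed until I released the grip. I identified the stop by the steep jump just past the rest and by the regular 20 deg spacing of the clicks.

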